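# Fit the test arbor into a repaired spindle

### The arm

A 7-joint arm with a two-finger parallel gripper is mounted at the origin on the work surface. World frame = base frame: x ahead of the robot, y to its left, z up, the work surface at z = 0. Lengths are in mm, angles in rad, forces in N, time in s.
With the tool pointing down it reaches from about 400 to 900 mm from the base axis. Payload 5.6 kg.
Tool frame: the origin (TCP) lies midway between the tips of the shut fingers; the grasp point (between the pads) lies 19 mm behind it; x points along the fingers, y is the direction in which the jaws open and shut, and the axes are right-handed (so a half turn about x gives the same grasp; the last joint's range is limited). The gripper opens to 92 mm and grips with 3 to 60 N. Pads are 20 mm wide; open, the fingers measure 128 mm over their backs; the gripper's body (75 mm by 189 mm) begins 69 mm behind the grasp point.
Start: joints at [1.266, 0.468, -0.012, 1.603, 0.006, 1.071, -0.056], TCP at [168.19, -627.87, 214.592] pointing down, gripper open.
Joint ranges: [-2.53, 2.53], [-0.31, 2.02], [-1.57, 1.55], [0.28, 2.44], [-1.29, 4.43], [0.15, 1.84], [-2.92, 2.92]. Speed limits (rad/s): [2.57, 2.57, 3.14, 3.14, 3.14, 3.14, 3.14].

### API

Orientations are given as a rotation vector (axis times angle).
In Python, from cell import robot, grip, kin, viewer gives the robot as it stands. Calls block until the motion is done:
- robot.movep(position, orientation): joint-space move of the TCP to a pose.
- robot.servo_line(position, feed=150, rotation=None): straight line of the TCP; rotation=None keeps the orientation; feed is the mean speed in mm/s.
- robot.goto_joints(angles): joint-space move.
- grip(opening, newtons=None): opening from 0.0 (shut) to 1.0 (fully open); newtons is the grip in N (None keeps the last); returns when the fingers have stopped.
- robot.hold(seconds).
- kin.ik(position, orientation): joint angles nearest the present ones, or None.
- robot.observe(): the state.
- viewer.read_camera(name): name is "scene" or "top" or "wrist"; returns the picture (480x640x3 uint8, red, green, blue); there is no depth.
- viewer.camera_info(name): a dict with "camera_matrix" (3x3 intrinsics, pixels), "R" (3x3) and "t" (3): a world point X has camera coordinates R X + t. Camera axes: x right, y down, z forward; pixel columns grow to the right and rows downward; lengths in mm; the calibration is good to about 2 mm. The wrist camera is an equidistant fisheye: a pixel r from the principal point sees the ray r / f radians off the axis. A picture is of the moment at which its call begins: read the wrist's pose just before it. camera_info takes no time and is no camera call; for the wrist camera it gives the pose at the moment of the call.
A pose or a line that the arm cannot do raises robot.IKError and nothing moves.
- robot.job_done(): hands the job in, once; it reports no verdict.
Trained networks look in the newest picture that a camera, given by its name, has taken for a name from the list of things; names that differ only in an ending like _2 or _b are one class to them, and where a whole thing is asked for, a point or a joint stands for the part that bears it (a point fixed in the world has none). Each returns a list of dicts, best first, with "confidence" (0 to 1); they miss things now and then, are a little off and sometimes report something else, mostly with a low value. They report only what shows in the picture. A call takes as long as a camera call.
- viewer.silhouettes(name, camera): "mask" (480x640 bool, what is visible of it).
- viewer.pinpoint(name, camera): "at" ([x, y, z] in mm, in the coordinates of the camera as it stood for that picture, good to about 4 mm: a listed point, or the origin of a listed thing).
The state is a dict: "t": time; "joints": joint angles; "joint_velocities": joint speeds; "joint_torque": joint torques, N m; "tcp_pos": TCP position; "tcp_rot": TCP orientation; "contact_force": force on the tool from outside, world axes, zero at the start; "wrist_torque": the same for the moment, N m; "grip_width": opening from 0.0 (shut) to 1.0 (fully open).
Only numpy, scipy, OpenCV 4.12 (cv2) and the standard library are available. Lean on these libraries where they do the work, as an engineer would, in place of code of your own. Each camera call takes 0.05 s, during which the arm holds its last target. There are 200 camera calls.

### The job

The repaired milling spindle stands nose-up on its service stand, ready for its run-out check. Take the test arbor (the tool holder with the plain ground bar) out of the rack and seat it in the spindle taper: feel its two drive slots over the dogs by turning it under light pressure, never forcing it, then press it fully home, past the ball grip, until its flange lies flat on the nose face. Let go of it, and do not disturb the mug or the other two holders.

Things in the scene. Friction and masses are not known exactly. Their poses are not given: they have to be found in the camera images.
- test_arbor: Test arbor: steel tool holder, 0.6 to 0.7 kg, upright in one of the rack's three holes. Origin: centre of the underside of its flange, z up along its axis. Flange 46 mm diameter, z 0 to 16 mm; low collar of 33 mm to z 20 mm; plain bar to z 80 mm. Below: 7:24 taper, 31.75 mm diameter at z 0, 17.75 mm at z -48 mm, then the pull stud. Taper, stud and flange are oiled and slippery.
- bar (a point): Point to grip on the arbor: on its axis, 50 mm above test_arbor's origin, halfway up the plain ground bar (25 mm diameter, z 20 to 80 mm). The bar is round and can be gripped at any turn.
- slot (a point): Centre of one of the arbor's two drive slots, at the flange's underside, 20 mm from the axis on the arbor body's +x side; its twin lies on the -x side. Slots are 16 mm wide (in y), open at the rim, run through the full flange thickness, and reach in to 16 mm from the axis. They are alike: a half turn makes no difference.
- stud (a point): Tip of the arbor's pull stud, on its axis 68 mm below test_arbor's origin. Stud head 12 mm diameter, tip 6 mm.
- spindle_unit: Grey round spindle housing, 108 mm diameter, on a square aluminium plate (160 x 160 x 15 mm), fixed, upright. Origin: centre of the plate's underside, z up along the spindle axis; a black connector box marks the +x side. The spindle's own turn inside the housing is not measured. It turns stiffly (0.5 Nm): light rubbing does not move it.
- nose (a point): Centre of the spindle nose face (70 mm diameter, 140 mm above the bench), mouth of the 7:24 bore that matches the arbor; axes as spindle_unit. Fully home, the arbor's origin lies here and its flange rests on the face, a hard stop. More than 60 N between arbor and spindle (all their contacts added up) is forcing and marks them.
- dogs (a point): Centre between the tops of the two drive dogs, 8 mm above nose: keys opposite each other, 14 mm wide, 18 to 33 mm from the axis, 1 mm chamfers; slots have 1 mm play either side (3 degrees). Their line is NOT measured: anywhere within 0.7 rad of spindle_unit's x axis, either way. Off the dogs, the flange rests on them 8 mm short of home; over 30 N on them marks them.
- grip (a point): On the axis, 62 mm below nose: ring of sprung balls that catch the pull stud. With its slots over the dogs the arbor sinks freely to 6 mm short of home and meets the balls; about 15 N in all, the arbor's weight of 6 to 7 N included, presses it past them, and over the last 2 mm it snaps down. Its weight alone does not.
- rack: Low rack: black plate 90 x 300 x 12 mm, its top 90 mm above the bench, on aluminium cheeks, fixed. Origin: on the bench under the plate's centre, long side along y. Three holes of 36 mm diameter at y -95, 0 and +95 mm; the flange of each holder rests on the plate's top.
- collet_chuck: Collet chuck on the same taper and flange, with a notched nut (34 mm diameter) and a 6 mm cutter, 78 mm above the flange's underside in all; in another hole of the rack. Not to be disturbed. Origin as for the test arbor.
- drill_chuck: Drill chuck on the same taper and flange, knurled, 36 mm diameter, with a thin drill, 86 mm above the flange's underside in all; in the third hole of the rack. Not to be disturbed. Origin as for the test arbor.
- mug: White mug, 82 mm diameter, 95 mm high, on the bench. Not to be disturbed. Origin: centre of its underside.

How it is judged (in metres and radians):
On the way:
1. the test arbor is out of the rack, held upright over the spindle (horizontal distance between test_arbor and nose below 0.02 m and z of test_arbor in the frame of nose above 0.004 m and angle between test_arbor's own z axis and vertical below 0.15 rad), for 0.1 s.
At the end, for the whole second after the job is handed in: The test arbor sits fully home in the spindle, slots over the dogs: flange within 1.5 mm of the nose face, on the axis within 2 mm, upright within 0.03 rad, at rest and released; the other two holders have moved less than 15 mm and the mug less than 30 mm (z of test_arbor in the frame of nose below 0.0015 m and horizontal distance between test_arbor and nose below 0.002 m and angle between test_arbor's own z axis and vertical below 0.03 rad and linear speed of test_arbor below 0.01 m/s and distance of each of collet_chuck, drill_chuck from where it was at the start of the episode below 0.015 m and distance of mug from where it was at the start of the episode below 0.03 m); the robot touches nothing.
It fails at once if the flange is pressed on the dogs: more than 30 N while the arbor still stands 6.5 mm or more short of home (contact force between test_arbor and spindle_unit above 30 N and z of test_arbor in the frame of nose above 0.0065 m).
It fails at once if the arbor is forced: more than 60 N between the arbor and the spindle (contact force between test_arbor and spindle_unit above 60 N).
It fails at once if one of the other two holders is disturbed (distance of any of collet_chuck, drill_chuck from where it was at the start of the episode above 0.015 m).
It fails at once if the mug is knocked (distance of mug from where it was at the start of the episode above 0.03 m).
It also fails if it takes over 48 s, if anything falls off the work surface, if the arm or the gripper's body presses on something with over 40 N, if the wrist force passes 120 N, or if a joint passes its speed limit or range.

## Working session

There is one attempt and no reset: what is moved stays moved. The work goes in short steps, each a Python script; the robot and the scene stay as the last script left them, time stands still between calls to the robot, and variables do not carry over. Pictures are saved under pics/ and viewed, about 8 in all and at most 12, crops included, and the job is handed in when it is done.

```bash
ls; mkdir -p pics; cat > h.py <<'E'
import numpy as np, cv2
from cell import robot, grip, kin, viewer
def pin(name,cam,info):
    out=[]
    for d in viewer.pinpoint(name,cam)[:3]:
        p=np.array(info["R"]).T@(np.array(d["at"])-np.array(info["t"]))
        out.append((round(float(d["confidence"]),2),p.round(1)))
    return out
def snap(cam,fn=None):
    info=viewer.camera_info(cam); im=viewer.read_camera(cam)
    if fn: cv2.imwrite("pics/"+fn,im[:,:,::-1])
    return im,info
E
python3 - <<'E'
from h import *
o=robot.observe(); print(o)
a,i=snap("scene","scene0.png"); b,j=snap("top","top0.png")
for n in ["test_arbor","bar","slot","spindle_unit","nose","dogs","rack","collet_chuck","drill_chuck","mug"]:
    print(n,"S",pin(n,"scene",i),"T",pin(n,"top",j))
cv2.imwrite("pics/both.png",np.vstack([cv2.resize(x,(400,300)) for x in (a,b)])[:,:,::-1])
E
```

```text
pics
{'t': 0.0, 'joints': array([ 1.26600632,  0.46836729, -0.01158349,  1.60357663,  0.00599677,
        1.07139363, -0.05629228]), 'joint_velocities': array([1.89328687e-03, 7.45436646e-04, 1.53504299e-03, 9.24553804e-04,
       7.86782868e-04, 4.83261742e-05, 3.37785224e-04]), 'joint_torque': array([-1.22770653e-03, -5.20578504e+01, -1.20302881e-02, -2.43751073e+01,
       -5.63522789e-02,  1.75224507e-02,  1.63484997e-04]), 'tcp_pos': array([ 168.00470337, -627.3356944 ,  213.66619936]), 'tcp_rot': array([ 2.08213289,  0.27583541, -2.08286408]), 'contact_force': array([ 0.16933475, -1.0056328 , -0.4286757 ]), 'wrist_torque': array([ 0.00925189,  0.0102706 , -0.04265795]), 'grip_width': 1.0008840233703309}
test_arbor S [(0.82, array([509.3, 126. ,  92. ]))] T [(0.81, array([514. , 125.3,  87. ])), (0.37, array([515.2, 144. ,  87. ]))]
bar S [(0.6, array([506.5, 122.1, 139.5])), (0.42, array([ 554.7, -201.3,  149.3])), (0.17, array([518.2, 218. ,   2.3]))] T [(0.6, array([511.6, 126.7, 145.8]))]
slot S [(0.69, array([515.4, 143.7,  91.3]))] T [(0.21, array([ 553.5, -195.2,   80.6]))]
spindle_unit S [(0.97, array([ 552.3, -203.1,   -0.6])), (0.68, array([523.7, 218.1,  89.2]))] T [(0.7, array([ 549.1, -192.8,    1.8]))]
nose S [(0.76, array([ 551.8, -198.6,  142.4]))] T [(0.85, array([ 554.3, -195.7,  141.8]))]
dogs S [(0.84, array([ 551.3, -197.2,  146.4])), (0.54, array([516.9, 145.5,  91. ]))] T [(0.78, array([ 547.6, -195.3,  147.8]))]
rack S [(0.78, array([522. , 218.2,  -0.8]))] T [(0.71, array([ 551.9, -197.8,  151.4])), (0.55, array([525.4, 223.1,  -2.5]))]
collet_chuck S [(0.84, array([531.3, 313.6,  89.2]))] T [(0.84, array([530.1, 316.1,  88.6]))]
drill_chuck S [(0.78, array([521.7, 215.8,  91. ]))] T [(0.77, array([516.3, 220.2,  90.6]))]
mug S [(0.78, array([786.5, -19.1,  -3.2])), (0.3, array([518.6, 218.3,  -0.7]))] T [(0.85, array([786.5, -17. ,  -1. ]))]
```

View pics/both.png

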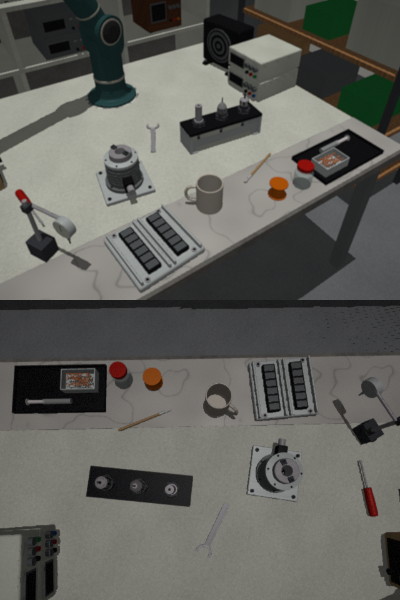

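```bash
cat >> h.py <<'E'
from scipy.spatial.transform import Rotation as Ro
def rot(psi):
    c,s=np.cos(psi),np.sin(psi)
    return Ro.from_matrix(np.array([[0,c,s],[0,s,-c],[-1,0,0]])).as_rotvec()
def psi_of(rv):
    y=Ro.from_rotvec(rv).as_matrix()[:,1]; return np.arctan2(y[1],y[0])
NOSE=np.array([552.5,-197,140.]); ARB=np.array([511.5,126,90.])
E
python3 - <<'E'
from h import *
o=robot.observe(); i=viewer.camera_info("wrist")
M=Ro.from_rotvec(o["tcp_rot"]).as_matrix()
c=-np.array(i["R"]).T@np.array(i["t"])
print("psi",psi_of(o["tcp_rot"]),"cam in tool",M.T@(c-o["tcp_pos"]),"\n",M.T@np.array(i["R"]).T,i["camera_matrix"])
for P,z in ((NOSE,170),(NOSE,350),(ARB,121),(ARB,300)):
    for psi in np.arange(-3.0,3.2,0.5):
        q=kin.ik([P[0],P[1],z],rot(psi)); print(P[:2],z,round(psi,2),None if q is None else np.round(q,2))
E
```

```text
psi -1.3090901684257976 cam in tool [-170.18265668    1.01777741  -81.78528566] 
 [[-8.09651020e-05 -2.90387553e-01  9.56909119e-01]
 [ 9.99999860e-01 -5.24244479e-04 -7.44783171e-05]
 [ 5.23281899e-04  9.56908979e-01  2.90387555e-01]] [[371.64829954   0.         317.72798083]
 [  0.         371.64829954 236.80711379]
 [  0.           0.           1.        ]]
[ 552.5 -197. ] 170 -3.0 [ 0.25  0.41  0.05  1.81 -0.02  0.93 -2.69]
[ 552.5 -197. ] 170 -2.5 [ 0.33  0.41 -0.05  1.8   0.03  0.93 -2.24]
[ 552.5 -197. ] 170 -2.0 [ 0.4   0.42 -0.14  1.8   0.07  0.93 -1.78]
[ 552.5 -197. ] 170 -1.5 [ 0.49  0.43 -0.26  1.79  0.14  0.94 -1.33]
[ 552.5 -197. ] 170 -1.0 [ 0.57  0.44 -0.36  1.78  0.19  0.95 -0.87]
[ 552.5 -197. ] 170 -0.5 [ 0.64  0.46 -0.46  1.78  0.24  0.96 -0.42]
[ 552.5 -197. ] 170 0.0 [ 0.71  0.48 -0.56  1.77  0.3   0.97  0.03]
[ 552.5 -197. ] 170 0.5 [ 0.79  0.51 -0.66  1.77  0.37  0.99  0.48]
[ 552.5 -197. ] 170 1.0 [ 0.77  0.5  -0.64  1.77  0.35  0.98  0.99]
[ 552.5 -197. ] 170 1.5 [ 0.82  0.52 -0.7   1.77  0.39  1.    1.46]
[ 552.5 -197. ] 170 2.0 [ 1.14  0.87 -1.33  1.75  0
[... 2070 characters left out ...]
  0.3  -0.89  1.76  0.25  1.2  -2.53]
[511.5 126. ] 300 -1.5 [ 0.46  0.32 -0.93  1.76  0.27  1.2  -2.04]
[511.5 126. ] 300 -1.0 [ 0.5   0.34 -0.99  1.76  0.3   1.21 -1.57]
[511.5 126. ] 300 -0.5 [ 0.53  0.35 -1.02  1.75  0.32  1.22 -1.08]
[511.5 126. ] 300 0.0 [ 0.53  0.36 -1.04  1.75  0.33  1.22 -0.59]
[511.5 126. ] 300 0.5 [ 0.55  0.37 -1.07  1.75  0.34  1.22 -0.1 ]
[511.5 126. ] 300 1.0 [ 0.57  0.38 -1.1   1.75  0.36  1.23  0.38]
[511.5 126. ] 300 1.5 [ 0.59  0.39 -1.12  1.75  0.37  1.24  0.87]
[511.5 126. ] 300 2.0 [ 0.68  0.49 -1.3   1.75  0.5   1.29  1.26]
[511.5 126. ] 300 2.5 [ 0.68  0.49 -1.3   1.75  0.5   1.29  1.76]
[511.5 126. ] 300 3.0 [ 0.68  0.49 -1.3   1.75  0.5   1.29  2.26]
```

```bash
python3 - <<'E'
from h import *
robot.movep([NOSE[0],NOSE[1],245],rot(-1.31))
a,i=snap("wrist","w_nose.png"); np.save("i_nose.npy",i,allow_pickle=True)
for n in ["nose","dogs","spindle_unit"]: print(n,pin(n,"wrist",i))
robot.movep([ARB[0],ARB[1],215],rot(-0.095))
b,j=snap("wrist","w_arb.png"); np.save("i_arb.npy",j,allow_pickle=True)
for n in ["test_arbor","bar","slot","drill_chuck"]: print(n,pin(n,"wrist",j))
o=robot.observe(); print(o["t"],o["tcp_pos"],o["contact_force"])
cv2.imwrite("pics/both2.png",np.vstack([x[100:400,80:560] for x in (a,b)])[:,:,::-1])
E
```

```text
nose [(0.64, array([ 550.7, -197.4,  138.4]))]
dogs [(0.95, array([ 554.5, -196.6,  142.7]))]
spindle_unit [(0.91, array([ 555.3, -199.9,    1.4])), (0.56, array([523.4, 142.1,  96.4]))]
test_arbor [(0.86, array([510.7, 127.9,  91.4]))]
bar [(0.85, array([508.2, 126.1, 141.9]))]
slot [(0.81, array([522.4, 142.2,  93.4]))]
drill_chuck [(0.58, array([522.8, 221.8,  84.9]))]
4.8667 [511.92451804 124.99617157 214.975348  ] [ 0.47102679  0.22352786 -0.13795382]
```

View pics/both2.png

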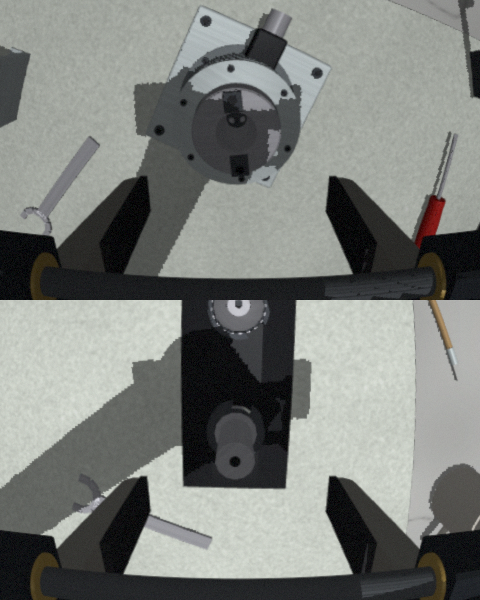

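```bash
cat >> h.py <<'E'
def rect(im,info,cx,cy,z,half=50,s=4):
    """top-down view: col -> world +y to the LEFT, row -> world +x up; s px/mm"""
    n=2*half*s; r,c=np.mgrid[0:n,0:n]
    X=np.stack([cx+half-r/s, cy+half-c/s, np.full(r.shape,z,float)],-1)
    P=X@np.array(info["R"]).T+np.array(info["t"]); K=info["camera_matrix"]
    rho=np.hypot(P[...,0],P[...,1]); th=np.arctan2(rho,P[...,2])
    u=K[0][2]+K[0][0]*th*P[...,0]/rho; v=K[1][2]+K[1][1]*th*P[...,1]/rho
    return cv2.remap(im,u.astype(np.float32),v.astype(np.float32),cv2.INTER_CUBIC)
E
python3 - <<'E'
from h import *
out=[]
for f,P,z in (("nose",NOSE,148),("arb",ARB,106)):
    im=cv2.imread(f"pics/w_{f}.png"); i=np.load(f"i_{f}.npy",allow_pickle=True).item()
    o=rect(im,i,P[0],P[1],z)
    o=np.clip(255*(o/255.)**0.5*1.3,0,255).astype(np.uint8)
    out.append(o)
cv2.imwrite("pics/r1.png",np.hstack(out))
E
```

```text
(no output)
```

View pics/r1.png

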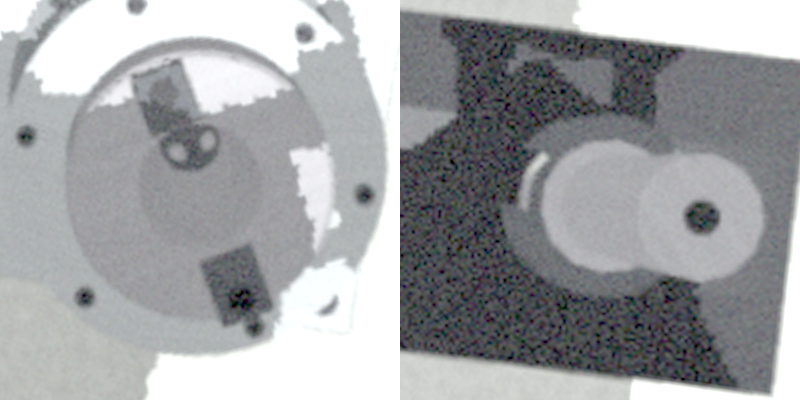

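```bash
python3 - <<'E'
from h import *
im=cv2.imread("pics/w_arb.png"); i=np.load("i_arb.npy",allow_pickle=True).item()
o=[]
for z,c in ((106,(510.5,126)),(170,(510.5,126))):
    r=rect(im,i,*c,z,half=30,s=10)[:, :400 if z==106 else 600]
    r=cv2.medianBlur(r,7); o.append(np.clip(255*(r/255.)**0.6*1.7,0,255).astype(np.uint8))
o[1]=o[1][:,100:500]
o=np.hstack(o)
for k in range(0,800,100): cv2.putText(o,str(k),(k,10),0,.35,(0,255,255)); cv2.putText(o,str(k),(0,k),0,.35,(0,255,255))
cv2.imwrite("pics/r2.png",o)
E
```

```text
(no output)
```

View pics/r2.png

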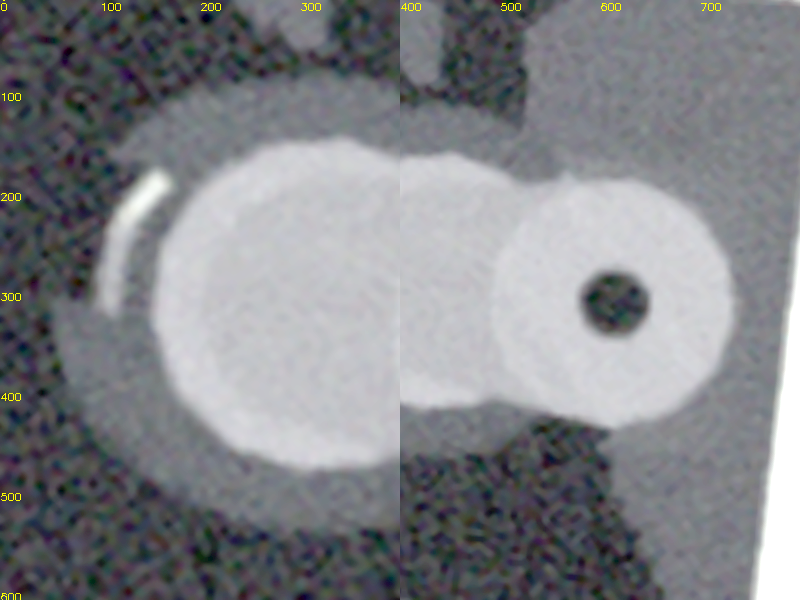

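```bash
python3 - <<'E'
from h import *
c=[510.2,125.3]; R=rot(-0.35)
robot.servo_line([*c,215],feed=150,rotation=R)
robot.servo_line([*c,121],feed=120)
print("pre",robot.observe()["contact_force"])
grip(0.0,50)
o=robot.observe(); print(o["grip_width"]*92,o["contact_force"],o["tcp_pos"])
robot.servo_line([*c,265],feed=120)
o=robot.observe(); print(o["t"],o["grip_width"]*92,o["contact_force"],o["tcp_pos"])
robot.movep([554,-197.2,275],rot(-1.235))
a,i=snap("wrist","w_held.png"); np.save("i_held.npy",i,allow_pickle=True)
o=robot.observe(); print(o["t"],o["grip_width"]*92,o["contact_force"],o["wrist_torque"],o["tcp_pos"])
for n in ["test_arbor","slot","dogs","nose","stud"]: print(n,pin(n,"wrist",i))
b=rect(a,i,*o["tcp_pos"][:2],o["tcp_pos"][2]-31+16,half=30,s=10)
b=cv2.medianBlur(b,5);b=np.clip(255*(b/255.)**0.6*1.5,0,255).astype(np.uint8)
for k in range(0,600,100): cv2.putText(b,str(k),(k,10),0,.35,(0,255,255)); cv2.putText(b,str(k),(0,k),0,.35,(0,255,255))
cv2.imwrite("pics/r3.png",b[:,:,::-1])
E
```

```text
pre [0.1298618  0.22458818 0.45636906]
24.446472943296747 [0.16673638 0.42418144 0.39427162] [510.22743565 125.27968026 120.98093604]
8.5833 24.14753149037538 [ 0.65341632 -0.20391528 -5.83793724] [509.64089346 125.10306589 264.11544575]
9.8667 24.158517744945605 [-0.18329825  0.67417782 -7.02867262] [-0.02158497 -0.041646    0.02137403] [ 554.60570819 -194.10843073  275.07411083]
test_arbor [(0.84, array([ 554.8, -190.5,  246.3]))]
slot [(0.97, array([ 576.7, -189.6,  249.6])), (0.23, array([522.6, 219.8,  -1.6]))]
dogs [(0.75, array([ 554.4, -197.2,  145.7])), (0.53, array([ 553.3, -196.5,  176.9]))]
nose [(0.65, array([ 550.8, -195.6,  137. ])), (0.57, array([ 555.4, -198.6,  140.5])), (0.55, array([ 557. , -194.9,   78.1]))]
stud [(0.78, array([ 551.7, -193.5,  175.2])), (0.73, array([ 575.2, -189.6,  247.7]))]
```

View pics/r3.png

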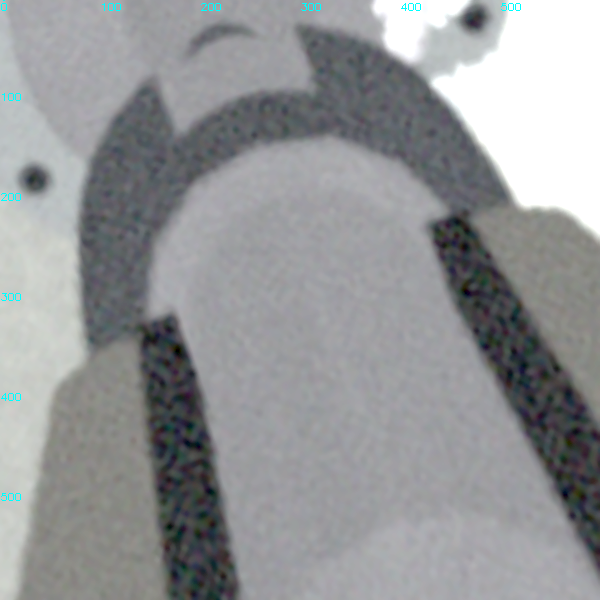

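View pics/w_held.png

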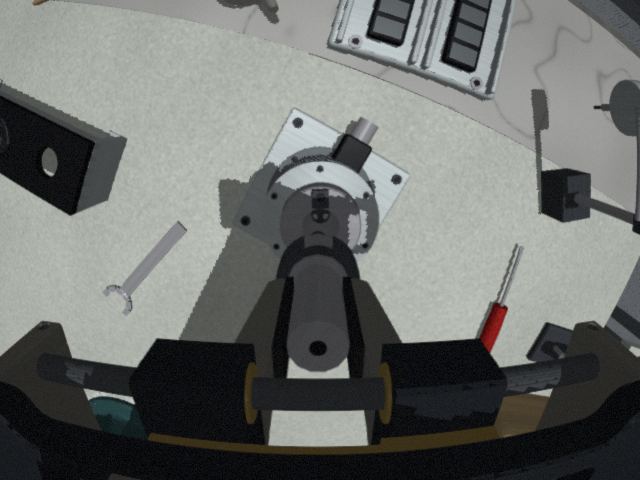

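```bash
python3 - <<'E'
from h import *
grip(0.0,60)
o=robot.observe(); a,i=snap("wrist","w_held2.png"); np.save("i_held2.npy",i,allow_pickle=True)
print(o["t"],o["tcp_pos"],psi_of(o["tcp_rot"]),o["contact_force"], Ro.from_rotvec(o["tcp_rot"]).as_matrix()[:,0])
for n in ["test_arbor","slot","stud"]: print(n,pin(n,"wrist",i))
p=cv2.imread("pics/w_held.png")[:,:,::-1]
out=[]
for im in (p,a):
    for dz in (-15,-28):
        b=rect(np.ascontiguousarray(im),i,*o["tcp_pos"][:2],o["tcp_pos"][2]+dz,half=32,s=6)
        out.append(np.clip(255*(b/255.)**0.6*1.5,0,255).astype(np.uint8))
for b in out: cv2.circle(b,(192,192),138,(255,0,0),1)
m=np.hstack([cv2.resize(x,(384,384)) for x in (out[2],out[3])])
cv2.imwrite("pics/r4.png",m[:,:,::-1])
A=cv2.cvtColor(p[260:300,280:365].copy(),6).astype(np.float32);B=cv2.cvtColor(a[260:300,280:365].copy(),6).astype(np.float32)
print(cv2.phaseCorrelate(A,B),np.abs(A-B).mean())
E
```

```text
10.3333 [ 554.03077596 -197.07319366  275.02572905] -1.2347861541153804 [-1.22859732 -0.77740977 -6.40891962] [ 4.96034018e-05 -5.73321329e-06 -9.99999999e-01]
test_arbor [(0.89, array([ 554.1, -194.8,  246.5])), (0.75, array([ 549.8, -198.5,  173.9])), (0.65, array([ 548.4, -194. ,  137.7]))]
slot [(0.95, array([ 578.1, -191.1,  246.5]))]
stud [(0.88, array([ 551.8, -195.3,  177.3]))]
((-0.12379714749456383, -0.008498826542233218), 1.0324361927641763) 2.8676472
```

View pics/r4.png

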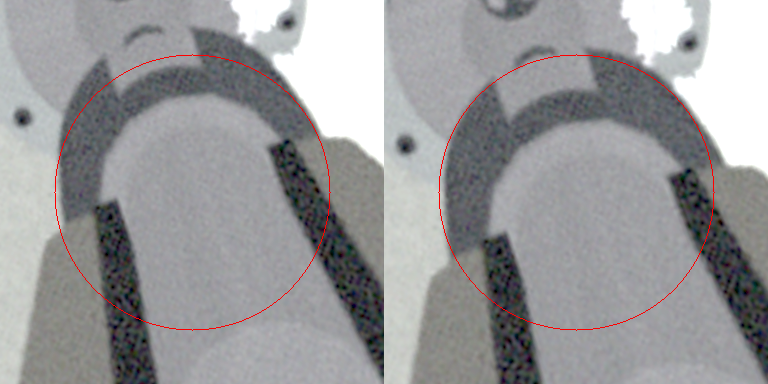

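```bash
cat >> h.py <<'E'
def F(n=3):
    f=[]
    for _ in range(n): robot.hold(0.02); f.append(robot.observe()["contact_force"])
    return np.mean(f,0)
E
python3 - <<'E'
from h import *
psi=-1.223; xy=np.array([554.3,-197.2]); R=rot(psi)
robot.servo_line([*xy,240],feed=120,rotation=R); robot.hold(.3)
f0=F(6); np.save("f0.npy",f0); print("base",f0)
robot.servo_line([*xy,196],feed=60); print(F()-f0)
z=196
while z>181:
    z-=1.5; robot.servo_line([*xy,z],feed=20)
    o=robot.observe(); f=F()-f0
    print(z,o["tcp_pos"].round(2),f.round(2),o["wrist_torque"].round(2),round(o["t"],2))
    if f[2]>6: break
    if np.hypot(*f[:2])>1.5: xy=xy+np.clip(0.15*f[:2],-.6,.6)
E
```

```text
base [-0.01916353  0.24324598 -6.07088019]
[ 0.10818682 -0.03700222  0.10037519]
194.5 [ 554.29 -197.26  194.62] [-0.22  0.11  0.06] [-0.01  0.01  0.04] 12.56
193.0 [ 554.18 -197.2   192.86] [-0.11  0.28  0.08] [-0.03  0.    0.  ] 12.86
191.5 [ 554.19 -197.21  191.36] [-0.34 -0.77 -0.23] [-0.01 -0.05 -0.01] 13.16
190.0 [ 554.2  -197.18  189.85] [-0.47 -0.01  0.83] [-0.02 -0.06 -0.  ] 13.46
188.5 [ 554.19 -197.16  188.34] [-0.07  0.09 -0.22] [-0.03  0.07  0.02] 13.76
187.0 [ 554.2  -197.18  186.86] [-0.07 -0.54  0.36] [ 0.02  0.03 -0.  ] 14.06
185.5 [ 554.21 -197.17  185.37] [-0.98 -0.03  0.11] [ 0.01  0.02 -0.05] 14.36
184.0 [ 554.19 -197.17  183.85] [-0.08 -0.81  0.17] [-0.01  0.08 -0.01] 14.66
182.5 [ 554.19 -197.19  182.36] [-0.22  0.22  0.01] [ 0.02 -0.    0.02] 14.96
181.0 [ 554.16 -197.2   180.83] [-0.09  0.22  0.36] [ 0.01 -0.01  0.  ] 15.26
```

```bash
python3 - <<'E'
from h import *
f0=np.load("f0.npy"); o=robot.observe(); xy=np.array([554.3,-197.2]); z=181.
while z>175.5:
    z-=0.6; robot.servo_line([*xy,z],feed=12)
    o=robot.observe(); f=F()-f0
    print(round(z,2),o["tcp_pos"].round(2),f.round(2),o["wrist_torque"].round(2),round(o["t"],2))
    if f[2]>5 or np.hypot(*f[:2])>6: break
    if np.hypot(*f[:2])>1.5: xy=xy+np.clip(0.15*f[:2],-.4,.4)
E
```

```text
180.4 [ 554.27 -197.2   180.36] [-0.1  -0.56  0.04] [-0.03 -0.01 -0.02] 15.56
179.8 [ 554.25 -197.21  179.75] [-0.1  -0.71  0.48] [0.05 0.03 0.  ] 15.86
179.2 [ 554.24 -197.21  179.14] [ 0.15 -0.12 -0.08] [-0.01 -0.02 -0.05] 16.16
178.6 [ 554.26 -197.18  178.52] [ 0.17 -0.09  0.02] [-0.02 -0.   -0.05] 16.46
178.0 [ 554.25 -197.15  177.94] [ 0.34 -0.29  0.34] [-0.02  0.02 -0.01] 16.76
177.4 [ 554.19 -197.11  177.33] [-0.47 -0.06 -0.12] [ 0.07  0.08 -0.02] 17.06
176.8 [ 554.09 -197.06  176.76] [-0.65  0.75  1.01] [ 0.18  0.33 -0.01] 17.36
176.2 [ 554.06 -196.99  176.2 ] [-2.17  1.65  2.32] [ 0.42  0.59 -0.  ] 17.66
175.6 [ 553.93 -196.9   175.69] [-1.74  0.78  3.72] [ 0.38  0.68 -0.01] 17.96
175.0 [ 553.89 -196.91  175.13] [-1.89  0.33  4.31] [0.36 0.57 0.02] 18.26
```

```bash
python3 - <<'E'
from h import *
f0=np.load("f0.npy"); xy=np.array([553.9,-196.9]); z=175.
def st():
    o=robot.observe(); f=F()-f0
    print(np.round([*xy,z],2),o["tcp_pos"].round(2),f.round(2),o["wrist_torque"].round(2),round(o["t"],2)); return f
for k in range(3):
    robot.servo_line([*xy,z],feed=12); f=st()
    xy=xy+np.clip(0.2*f[:2],-.4,.4)
a,i=snap("wrist","w_ins.png"); np.save("i_ins.npy",i,allow_pickle=True)
o=robot.observe()
print(pin("test_arbor","wrist",i),pin("dogs","wrist",i))
b=rect(a,i,*o["tcp_pos"][:2],148,half=45,s=6)
cv2.imwrite("pics/r5.png",np.clip(255*(b/255.)**0.6*1.5,0,255).astype(np.uint8)[:,:,::-1])
E
```

```text
[ 553.9 -196.9  175. ] [ 553.98 -196.92  175.07] [-1.53  0.67  4.54] [0.38 0.61 0.01] 18.56
[ 553.59 -196.77  175.  ] [ 553.76 -196.88  175.08] [-1.21  0.12  3.97] [ 0.25  0.37 -0.  ] 18.86
[ 553.35 -196.74  175.  ] [ 553.6  -196.82  175.08] [-0.18  0.27  3.64] [ 0.16  0.22 -0.01] 19.16
[(0.8, array([ 556.9, -193.8,  145.7]))] []
```

View pics/r5.png

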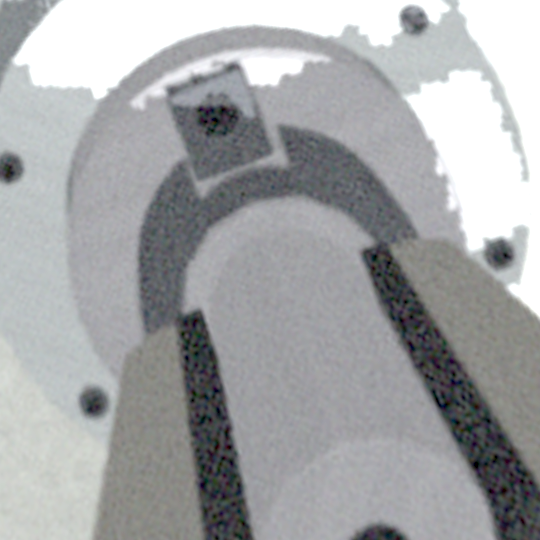

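```bash
python3 - <<'E'
from h import *
f0=np.load("f0.npy"); xy=np.array([553.3,-196.7]); z=175.
for k in range(20):
    z-=0.5; robot.servo_line([*xy,z],feed=10)
    o=robot.observe(); f=F(2)-f0
    print(np.round([*xy,z],2),o["tcp_pos"].round(2),f.round(2),o["wrist_torque"].round(2),round(o["t"],2))
    if f[2]>16 or np.hypot(*f[:2])>8 or z<167.5: break
    if np.hypot(*f[:2])>0.8: xy=xy+np.clip(0.15*f[:2],-.3,.3)
E
```

```text
[ 553.3 -196.7  174.5] [ 553.4  -196.8   174.32] [ 0.73 -0.4   2.14] [ 0.02 -0.05 -0.01] 19.61
[ 553.41 -196.76  174.  ] [ 553.24 -196.82  173.45] [ 1.14  0.   -1.07] [-0.12 -0.23  0.01] 19.89
[ 553.58 -196.76  173.5 ] [ 553.19 -196.74  172.88] [ 1.27 -0.67 -2.42] [-0.11 -0.24  0.05] 20.18
[ 553.77 -196.86  173.  ] [ 553.41 -196.82  172.59] [ 0.74  0.   -3.64] [-0.06 -0.14 -0.06] 20.46
[ 553.77 -196.86  172.5 ] [ 553.47 -196.81  172.15] [ 0.14 -0.76 -4.68] [-0.04 -0.09  0.01] 20.74
[ 553.77 -196.86  172.  ] [ 553.55 -196.77  171.84] [-0.34  0.08 -4.25] [0.02 0.04 0.01] 21.02
[ 553.77 -196.86  171.5 ] [ 553.68 -196.78  171.52] [-0.97 -0.11 -2.83] [ 0.05  0.25 -0.  ] 21.31
[ 553.63 -196.88  171.  ] [ 553.69 -196.82  171.14] [-0.58 -0.07 -1.78] [ 0.15  0.25 -0.02] 21.59
[ 553.63 -196.88  170.5 ] [ 553.8  -196.85  171.05] [-2.02  0.08  3.26] [ 0.23  0.57 -0.06] 21.88
[ 553.33 -196.86  170.  ] [ 553.81 -196.85  170.99] [-3.41  1.24 10.4 ] [ 0.45  0.95 -0.05] 22.16
[ 553.03 -196.68  169.5 ] [ 553.81 -196.86  170.96] [-3.85  1.08 12.54] [0.43 1.06 0.01] 22.44
[ 552.73 -196.52  169.  ] [ 553.81 -196.86  170.93] [-3.92  1.12 15.58] [0.46 1.14 0.01] 22.73
[ 552.43 -196.35  168.5 ] [ 553.81 -196.85  170.9 ] [-4.78  0.38 17.28] [0.48 1.28 0.01] 23.01
```

```bash
python3 - <<'E'
from h import *
f0=np.load("f0.npy"); xy=[553.81,-196.85]
robot.servo_line([*xy,170.9],feed=10); robot.hold(.2)
o=robot.observe(); print(o["tcp_pos"].round(2),(F()-f0).round(2))
grip(0.6); robot.hold(.2); o=robot.observe(); print(o["tcp_pos"].round(2),o["contact_force"],o["t"])
robot.servo_line([*xy,265],feed=120); robot.hold(.2)
a,i=snap("wrist","w_end.png"); print(pin("test_arbor","wrist",i),pin("slot","wrist",i))
s,k=snap("scene","s_end.png")
for n in ["test_arbor","collet_chuck","drill_chuck","mug"]: print(n,pin(n,"scene",k)[:2])
o=robot.observe(); print(o["tcp_pos"],o["contact_force"],o["t"])
b=rect(a,i,553.8,-196.85,156,half=50,s=5)
cv2.imwrite("pics/r6.png",np.clip(255*(b/255.)**0.6*1.5,0,255).astype(np.uint8)[:,:,::-1])
E
```

```text
[ 553.83 -196.87  170.99] [-3.47  1.29  9.38]
[ 553.84 -196.87  170.91] [0.06266697 0.12464289 0.01029294] 24.5417
[(0.63, array([ 553.5, -194.4,  143.2]))] [(0.62, array([ 579.3, -192.2,  144.4]))]
test_arbor [(0.94, array([ 556.2, -194.9,  139.6])), (0.2, array([531. , 313.2,  85.2]))]
collet_chuck [(0.62, array([531.9, 311.9,  87.6])), (0.46, array([ 552.2, -197.3,  146.8]))]
drill_chuck [(0.77, array([521.2, 219. ,  90.4])), (0.35, array([ 7.821e+02, -1.570e+01,  5.000e-01]))]
mug [(0.62, array([781.8, -15.1,  -3.6]))]
[ 553.83000566 -196.82317718  265.00197977] [ 0.43460833 -0.38899598 -0.02062996] 26.075
```

View pics/r6.png

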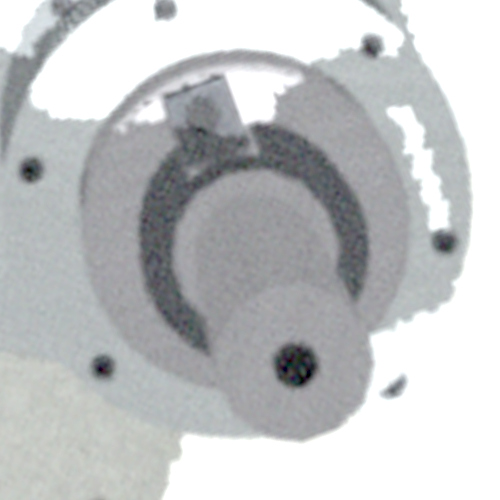

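The picture shows the arbor upright in the nose, with the dog at about (210,110) inside the slot and the flange down. The robot is clear, so I am handing in the job.

```bash
python3 - <<'E'
from h import *
robot.job_done(); print(robot.observe()["t"])
E
```

```text
the job is handed in; nothing more can be done
the job is handed in; nothing more can be done
```

The test arbor is seated fully home in the spindle and released, and I handed the job in at about 26 s of the 48 s allowed. No verdict is reported.

- **Alignment:** I took the dog line (about 0.335 rad) and the slot line (about 0.32 rad) from wrist-camera pictures and turned the arbor to match. The slots went over the dogs with no measurable force, so I never had to search by turning.
- **Pressing home:** At the ball grip the push peaked at about 4.5 N above the arbor's weight. It then pulled itself down and met the hard stop at TCP z of about 170.9 mm, where about 171 mm was expected. I pressed there to about 17 N measured, so roughly 24 N with the weight, well under the 60 N limit. The side force reached about 5 N because my centring correction drifted against the stop. I took the target back to centre before letting go.
- **Last checks:** The scene camera put the arbor's origin at z = 139.6 mm (nose face at 140 mm), and the last wrist picture shows it upright with a dog in its slot. The wrist camera's estimate was 143.2 mm, within its roughly 4 mm error. I trust the hard-stop height more.
- **Other things:** The other two holders and the mug were found within about 5 mm of where they started, which is about the network's error. The contact force is about zero and the gripper is clear above the arbor.

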